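# Find the drawer that still slides

## Robot

A 6-joint arm with a two-finger parallel gripper is mounted at the origin on the work surface. World frame = base frame: x ahead of the robot, y to its left, z up, the work surface at z = 0. Lengths are in mm, angles in rad, forces in N, time in s.
With the tool pointing down it reaches from about 400 to 925 mm from the base axis. Payload 12.5 kg.
Tool frame: the origin (TCP) lies at the centre of the arm's flange, where the gripper is bolted on; the fingertips stand 190 mm ahead of it and the grasp point (between the pads) lies 171 mm ahead of it; z points along the fingers, y is the line along which they close (so a half turn about z gives the same grasp; the last joint's range is limited). The gripper opens to 95 mm and grips with 3 to 60 N. Pads are 20 mm wide; open, the fingers measure 119 mm over their backs; the gripper's body (75 mm by 180 mm) begins 59 mm behind the grasp point.
Start: joints at [1.041, 0.491, 1.559, -0, 1.092, -0.106], TCP at [256.994, 569.718, 404.761] pointing down, gripper open.
Joint ranges: [-3.1, 3.1], [-0.84, 2.19], [0.05, 2.79], [-1.13, 4.28], [0.06, 2.93], [-2.69, 2.69]. Speed limits (rad/s): [2.22, 2.22, 2.79, 3.14, 3.14, 3.14].

## Interface

Orientations are given as [roll, pitch, yaw] about the fixed x, y, z axes, in that order (R = Rz(yaw) Ry(pitch) Rx(roll)).
In Python, from cell import env, read_camera, search_frame, cut_out gives the robot as it stands. The module is installed in compiled form; this text tells all that it offers.
- The arm moves only by the tool move_arm, never from a script. Its argument "commands" is a list of rows, each a list of 3 entries, a list of its own where there are three numbers: the shift along the world's x, y, z normalised to -1 to 1, where 1 is 0.03 m, then the turn about the world's z normalised to -1 to 1, where 1 is 0.08 rad, then the opening, from -1 (shut) to 1 (fully open), so that 0 is half open. A call has 1 to 20 rows; each row shifts and turns the commanded pose from where the row before left it; what a row does not reach is not made up. A row lasts 1/12 s, in which the tool goes at most 41.7 mm and 7.16 degrees, less where a joint would pass 70% of its speed; a pose out of reach is approached as far as the arm can. A call with a number of a shift or a turn outside -1 to 1 is refused whole. A call with a gripper value outside its range is refused whole. The fingers move at their own pace and stop on an object; the grip force is fixed at half the most. Time passes only in rows, so rows that do not move let the fingers close. It gives the time, the measured TCP pose, the force, the opening and the grip force at its end, in the units of the state.
- env.state(): the state, without advancing time (a new reading comes with each control period).
- read_camera(name): name is "side" or "top" or "wrist"; returns a dict with "image" (420x560x3 uint8, red, green, blue), "fx", "fy", "cx", "cy" (pixels), "D" ([k1, k2, p1, p2, k3] as OpenCV has them; the pictures are not rectified), "rvec" (rotation vector, rad) and "tvec" (3), from world to camera coordinates, as OpenCV has them. Camera axes: x right, y down, z forward; pixel columns grow to the right and rows downward; lengths in mm; the calibration is good to about 2 mm. A picture is of the moment at which its call begins. There is no depth.
- env.job_done(): hands the job in; it is judged then, once.
Trained networks look in a picture, given as the dict that the camera call returned (one of the last four; its "shot" number tells which), for a name from the list of things; names that differ only in an ending like _2 or _b are one class to them, and where a whole thing is asked for, a point or a joint stands for the part that bears it (a point fixed in the world has none). Each returns a list of dicts, best first, with "confidence" (0 to 1); they miss things now and then, are a little off and sometimes report something else, mostly with a low value. They report only what shows in the picture. A call takes as long as a camera call.
- search_frame(thing, picture): "at" ([column, row] in pixels, amid what is visible of it).
- cut_out(thing, picture): "region" (420x560 bool, what is visible of it) and "at" ([column, row] in pixels, amid what is visible of it).
The state is a dict: "t": time; "joints": joint angles; "qvel": joint speeds; "tau": joint torques, N m; "eef_pos": TCP position; "tcp_rot": TCP orientation; "ft_force": force on the tool from outside, world axes, zero at the start; "moment": the same for the moment, N m; "opening": opening from 0.0 (shut) to 1.0 (fully open); "grip_force": force on a finger pad.
Only numpy, scipy, OpenCV 4.12 (cv2) and the standard library are available. Lean on these libraries where they do the work, as an engineer would, in place of code of your own. Each camera call takes 0.05 s, during which the arm holds its last target. There are 200 camera calls.

## Task

The varnish has stuck two of this chest's three drawers, and nobody can see which one still slides. Pull gently on the handles to find it and draw that drawer fully open so that it can dry, without forcing the stuck ones: they must end up shut. Leave the bowls, the jar and the sanding block where they are.

Things in the scene. Friction and masses are not known exactly. Their poses are not given: they have to be found in the camera images.
- chest: Varnished red-brown wooden chest, fixed, 220 mm deep (its x), 420 wide (y), 125 high plus a 25 mm strip along the rear edge. Origin: centre of its underside; z up; three like drawers side by side face -x (the robot), all shut at first. Fronts: 128 mm wide, outer face 110 mm to -x of the origin, top edge 117 mm up. A push or pull of over 40 N on chest or handles damages it.
- handle_left (a point): Middle of the steel bar handle of the left drawer (y = +132 mm in the chest frame; left is +y). Bar 12 mm thick, 90 long along the chest's y, level, 95 mm above the table; its axis is 50 mm out from the drawer front, leaving a clear gap of 44 mm behind it, open above and below, between 12 mm stays at the bar's ends (45 mm either side). Axes as the chest's; moves with the drawer.
- handle_middle (a point): Middle of the steel bar handle of the middle drawer (y = 0 mm in the chest frame; left is +y). Bar 12 mm thick, 90 long along the chest's y, level, 95 mm above the table; its axis is 50 mm out from the drawer front, leaving a clear gap of 44 mm behind it, open above and below, between 12 mm stays at the bar's ends (45 mm either side). Axes as the chest's; moves with the drawer.
- handle_right (a point): Middle of the steel bar handle of the right drawer (y = -132 mm in the chest frame; left is +y). Bar 12 mm thick, 90 long along the chest's y, level, 95 mm above the table; its axis is 50 mm out from the drawer front, leaving a clear gap of 44 mm behind it, open above and below, between 12 mm stays at the bar's ends (45 mm either side). Axes as the chest's; moves with the drawer.
- drawer_left (a joint): How far the left drawer is out, in m: 0 shut, 0.11 fully open against its stop; it slides along the chest's -x and stays where it is left. If not stuck it slides with about 3 N of friction. If stuck (not visible) it gives 2 mm, then resists like a stiff spring of a few N per mm and goes back nearly shut when let go.
- drawer_middle (a joint): How far the middle drawer is out, in m: 0 shut, 0.11 fully open against its stop; it slides along the chest's -x and stays where it is left. If not stuck it slides with about 3 N of friction. If stuck (not visible) it gives 2 mm, then resists like a stiff spring of a few N per mm and goes back nearly shut when let go.
- drawer_right (a joint): How far the right drawer is out, in m: 0 shut, 0.11 fully open against its stop; it slides along the chest's -x and stays where it is left. If not stuck it slides with about 3 N of friction. If stuck (not visible) it gives 2 mm, then resists like a stiff spring of a few N per mm and goes back nearly shut when let go.
- bowl_a: White varnish bowl, 130 mm across, 55 mm high, to the left of the chest; a bystander. Origin at the centre of its underside.
- bowl_b: White varnish bowl, 130 mm across, 55 mm high, to the right of the chest; a bystander. Origin at the centre of its underside.
- varnish: Reddish varnish jar with a white cap, 60 mm across, 110 mm high, in front on the right; a bystander. Origin at the centre of its underside.
- sander: Cork sanding block with a wooden back, 110 x 60 x 31 mm, in front on the left; a bystander. Origin at the centre of its underside.

How it is judged (in metres and radians):
At the end, for the whole second after the job is handed in: One drawer is at least 95 mm out (of 110 mm) and at rest, and the two others are shut to within 8 mm (((value of joint drawer_left above 0.095 m and value of joint each of drawer_middle, drawer_right below 0.008 m) or (value of joint drawer_middle above 0.095 m and value of joint each of drawer_left, drawer_right below 0.008 m) or (value of joint drawer_right above 0.095 m and value of joint each of drawer_left, drawer_middle below 0.008 m)) and velocity of joint drawer_left between -0.01 and 0.01 m/s and velocity of joint drawer_middle between -0.01 and 0.01 m/s and velocity of joint drawer_right between -0.01 and 0.01 m/s); the robot touches nothing.
It fails at once if the robot pushes or pulls on the chest or its drawers with more than 40 N (contact force between any of the fingers, the arm and chest above 40 N).
It fails at once if the left bowl is moved by more than 25 mm (distance of bowl_a from where it was at the start of the episode above 0.025 m).
It fails at once if the right bowl is moved by more than 25 mm (distance of bowl_b from where it was at the start of the episode above 0.025 m).
It fails at once if the varnish jar is moved by more than 25 mm (distance of varnish from where it was at the start of the episode above 0.025 m).
It fails at once if the sanding block is moved by more than 25 mm (distance of sander from where it was at the start of the episode above 0.025 m).
It also fails if it takes over 48 s, if anything falls off the work surface, if the arm or the gripper's body presses on something with over 40 N, if the wrist force passes 120 N, or if a joint passes its speed limit or range.

## Working session

There is one attempt and no reset: what is moved stays moved. The work goes in short steps, Python scripts to look and compute and a tool call to move; the robot and the scene stay as the last step left them, time stands still between calls to the robot, and variables do not carry over. Pictures are saved under pics/ and viewed, at most 10 in all, crops included, and the job is handed in when it is done.

Besides the shell and the picture viewer there is one more tool, called after "Request:" as name(argument=value, ...), one argument or row to a line, values as JSON. move_arm: Moves the arm, as the interface text tells. Its arguments: {"type":"object","properties":{"commands":{"type":"array","items":{"type":"array"}}},"required":["commands"]}

```bash
mkdir -p pics; cat > h.py <<'E'
from cell import env, read_camera, search_frame, cut_out
import numpy as np, cv2
def ray(p,px):
    K=np.array([[p["fx"],0,p["cx"]],[0,p["fy"],p["cy"]],[0,0,1]])
    u=cv2.undistortPoints(np.array([[px]],float),K,np.array(p["D"],float))[0,0]
    R=cv2.Rodrigues(np.array(p["rvec"],float))[0]
    c=-R.T@np.array(p["tvec"],float).ravel()
    return c,R.T@np.array([u[0],u[1],1])
def at_z(p,px,z):
    c,d=ray(p,px); return c+d*(z-c[2])/d[2]
def proj(p,X):
    K=np.array([[p["fx"],0,p["cx"]],[0,p["fy"],p["cy"]],[0,0,1]])
    return cv2.projectPoints(np.array(X,float).reshape(-1,1,3),np.array(p["rvec"],float),np.array(p["tvec"],float),K,np.array(p["D"],float))[0].reshape(-1,2)
E
python3 - <<'E'
from h import *
s=env.state(); print(s["t"],s["eef_pos"],s["tcp_rot"],s["ft_force"])
Z=dict(handle_left=95,handle_middle=95,handle_right=95,chest=125,bowl_a=40,bowl_b=40,varnish=80,sander=31)
ims=[]
for n in("top","side"):
    p=read_camera(n); im=p["image"][:,:,::-1].copy(); ims.append(im); print(n)
    for k,z in Z.items():
        for r in search_frame(k,p)[:3]:
            print(k,np.round(r["at"]),round(r["confidence"],2),np.round(at_z(p,r["at"],z)))
cv2.imwrite("pics/a.png",ims[0]);cv2.imwrite("pics/b.png",ims[1])
E
```

```text
0.0 [256.96971307 569.68707224 404.15504917] [-3.14048567e+00 -1.23011339e-04  2.71780970e+00] [ 0.19031456 -0.36416941  0.01451088]
top
handle_left [200. 187.] 0.69 [624. 160.  95.]
handle_middle [255. 178.] 0.75 [647.  33.  95.]
handle_right [309. 174.] 0.72 [658. -96.  95.]
handle_right [257. 178.] 0.56 [648.  27.  95.]
chest [251. 136.] 0.88 [740.  43. 125.]
bowl_a [458. 206.] 0.96 [ 597. -465.   40.]
bowl_a [ 77. 206.] 0.76 [583. 466.  40.]
bowl_b [458. 206.] 0.96 [ 597. -465.   40.]
bowl_b [ 77. 206.] 0.76 [583. 466.  40.]
varnish [451. 285.] 0.82 [ 406. -425.   80.]
sander [ 79. 208.] 0.58 [579. 464.  31.]
side
handle_left [269. 177.] 0.74 [625. 145.  95.]
handle_middle [291. 203.] 0.96 [638.  16.  95.]
handle_middle [318. 232.] 0.51 [ 657. -118.   95.]
handle_right [318. 235.] 0.62 [ 652. -129.   95.]
chest [324. 191.] 0.76 [736.  -9. 125.]
chest [186. 164.] 0.2 [398. 278. 125.]
bowl_a [218. 136.] 0.9 [572. 462.  40.]
bowl_a [362. 346.] 0.77 [ 603. -459.   40.]
bowl_a [320. 233.] 0.39 [686. -87.  40.]
bowl_b [218. 136.] 0.9 [572. 462.  40.]
bowl_b [362. 346.] 0.77 [ 603. -459.   40.]
bowl_b [320. 233.] 0.39 [686. -87.  40.]
varnish [293. 369.] 0.64 [ 405. -455.   80.]
varnish [268. 178.] 0.47 [626. 157.  80.]
sander [186. 164.] 0.95 [423. 381.  31.]
```

View pics/a.png

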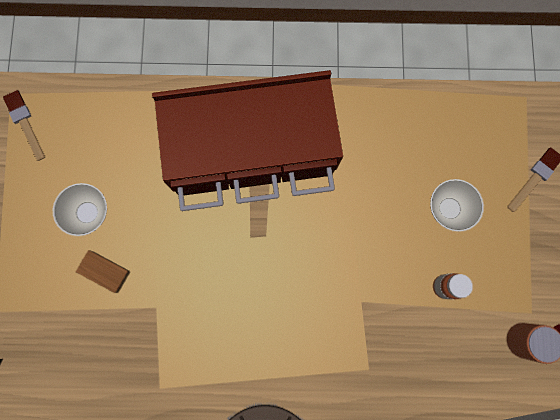

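View pics/b.png

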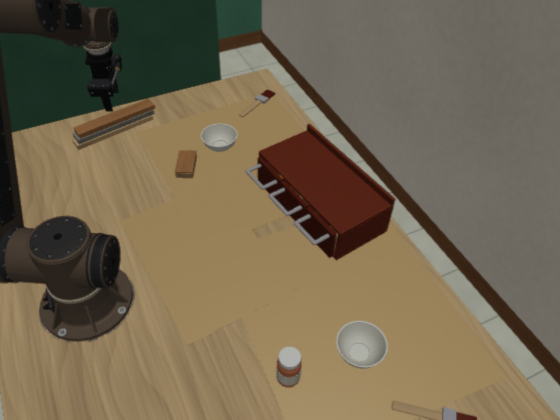

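The top view shows the U-shaped handles with bars near (202,207), (257,199) and (313,192). The networks' points lie amid each U, so I'll fit the three-handle shape for the chest pose.

```bash
cat > fit.py <<'E'
from h import *
from scipy.optimize import minimize
from scipy.spatial import cKDTree
t=np.linspace(-51,51,60); model=[]
for cy in(132,0,-132):
    for o in(-6,-3,0,3,6):
        model+=[(-160+o,cy+v) for v in t]
        model+=[(-160+u,cy+s*45+o) for s in(-1,1) for u in np.linspace(0,42,25)]
model=np.array(model)
def T(q,P):
    c,s=np.cos(q[2]),np.sin(q[2]); return P@np.array([[c,s],[-s,c]])+q[:2]
for n in("top","side"):
    p=read_camera(n); m=np.zeros((420,560),bool)
    for k in("handle_left","handle_middle","handle_right"):
        for r in search_frame(k,p)[:2]:
            x,y=map(int,r["at"]); m[y-30:y+31,x-32:x+33]=True
    hsv=cv2.cvtColor(p["image"],cv2.COLOR_RGB2HSV)
    m&=(hsv[...,1]<60)&(hsv[...,2]>90)
    px=np.argwhere(m)[:,::-1]; ob=np.array([at_z(p,a,97)[:2] for a in px])
    ko=cKDTree(ob)
    def cost(q):
        M=T(q,model); a=np.minimum(ko.query(M)[0],25); b=np.minimum(cKDTree(M).query(ob)[0],25)
        return a.mean()+b.mean()
    best=min((minimize(cost,[780+dx,50+dy,.14],method="Nelder-Mead",options=dict(initial_simplex=[[780+dx,50+dy,.14],[800+dx,50+dy,.14],[780+dx,70+dy,.14],[780+dx,50+dy,.2]])) for dx in(0,20) for dy in(-20,0,20)),key=lambda r:r.fun)
    q=best.x; print(n,len(px),best.fun,np.round(q,3))
    print(np.round(T(q,np.array([(-160,132),(-160,0),(-160,-132)])),1), "gap centres",np.round(T(q,np.array([(-132,132),(-132,0),(-132,-132)])),1))
    im=p["image"][:,:,::-1].copy(); 
    W=T(q,np.array([(-160,132-45),(-160,132+45),(-160,-45),(-160,45),(-160,-177),(-160,-87),(-110,210),(-110,-210),(110,210),(110,-210)]))
    uv=proj(p,np.c_[W,[95]*6+[125]*4])
    im=cv2.resize(im,None,fx=3,fy=3); 
    for a in uv: cv2.circle(im,tuple(int(v*3+1) for v in a),3,(0,255,0),-1)
    c=(uv.mean(0)*3).astype(int); cv2.imwrite(f"pics/fit_{n}.png",im[max(0,c[1]-290):c[1]+290,max(0,c[0]-390):c[0]+390])
E
python3 fit.py
```

```text
top 1119 2.360914388765626 [7.58444e+02 5.11070e+01 1.53000e-01]
[[ 580.2  157.3]
 [ 600.3   26.8]
 [ 620.4 -103.7]] gap centres [[607.9 161.5]
 [628.   31. ]
 [648.  -99.4]]
side 880 10.6949948654033 [7.57985e+02 4.90090e+01 1.50000e-01]
[[ 580.1  155.6]
 [ 599.8   25.1]
 [ 619.5 -105.4]] gap centres [[ 607.8  159.8]
 [ 627.5   29.3]
 [ 647.2 -101.2]]
```

View pics/fit_top.png

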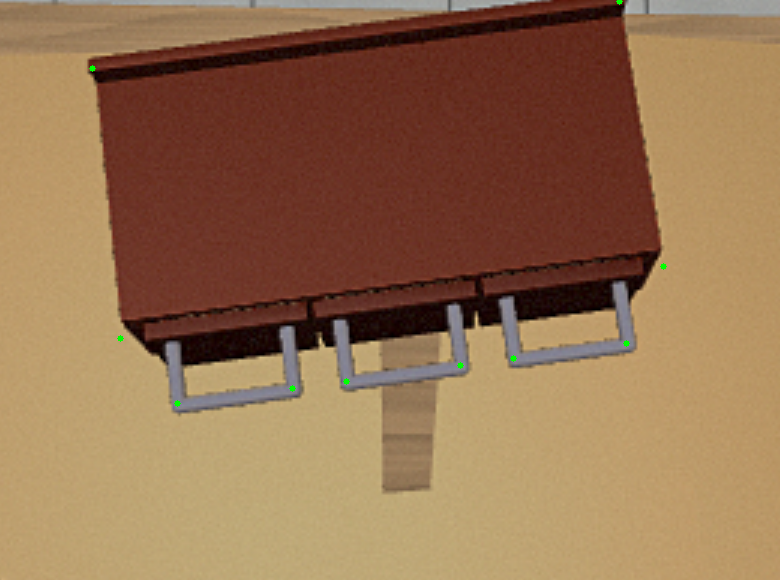

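The fit agrees in both views (chest at about 758, 50, yaw 0.151; the overlay lies on the bars). I'll hook closed fingers into each gap, starting on the left.

Request:
move_arm(
  commands=[
    [[0.65,-0.758,0],0.4,-1],
    [[0.65,-0.758,0],0.4,-1],
    [[0.65,-0.758,0],0.4,-1],
    [[0.65,-0.758,0],0.4,-1],
    [[0.65,-0.758,0],0.4,-1],
    [[0.65,-0.758,0],0.4,-1],
    [[0.65,-0.758,0],0.4,-1],
    [[0.65,-0.758,0],0.4,-1],
    [[0.65,-0.758,0],0.4,-1],
    [[0.65,-0.758,0],0.4,-1],
    [[0.65,-0.758,0],0.4,-1],
    [[0.65,-0.758,0],0.4,-1],
    [[0.65,-0.758,0],0.4,-1],
    [[0.65,-0.758,0],0.4,-1],
    [[0.65,-0.758,0],0.4,-1],
    [[0.65,-0.758,0],0.4,-1],
    [[0.65,-0.758,0],0.4,-1],
    [[0.65,-0.758,0],0.4,-1],
    [[0,0,0],0,-1],
    [[0,0,0],0,-1],
  ],
)

```text
t: 2.97
eef_pos: [608.6, 159.3, 404.4]
tcp_rot: [3.141, -0.0, -2.992]
ft_force: [0.1, 0.3, -0.2]
opening: 0.005
grip_force: 0.0
```

Request:
move_arm(
  commands=[
    [[0,0,-0.6],0,-1],
    [[0,0,-0.6],0,-1],
    [[0,0,-0.6],0,-1],
    [[0,0,-0.6],0,-1],
    [[0,0,-0.6],0,-1],
    [[0,0,0],0,-1],
    [[0,0,0],0,-1],
  ],
)

```text
t: 3.55
eef_pos: [607.5, 161.3, 314.6]
tcp_rot: [3.141, -0.002, -2.989]
ft_force: [-0.1, 0.5, 0.6]
opening: 0.005
grip_force: 0.0
```

```bash
python3 - <<'E'
from h import *
ims=[read_camera(n)["image"][:,:,::-1] for n in("wrist","side")]
cv2.imwrite("pics/w1.png",cv2.resize(np.hstack([ims[0][:,80:480],cv2.resize(ims[1][120:290,190:352],(400,420))]),None,fx=1,fy=1))
E
```

```text
(no output)
```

View pics/w1.png

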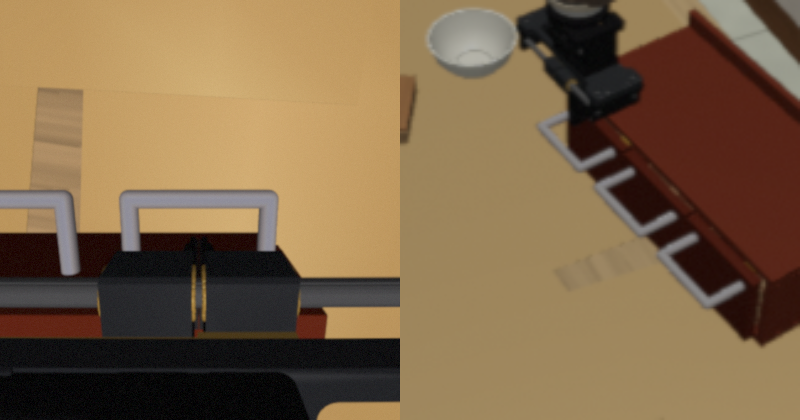

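The wrist view shows the fingertips (200,243) centred between the left handle's stays (130 and 268), so I'll go down into the gap.

Request:
move_arm(
  commands=[
    [[0,0,-0.25],0,-1],
    [[0,0,-0.25],0,-1],
    [[0,0,-0.25],0,-1],
    [[0,0,-0.25],0,-1],
    [[0,0,-0.25],0,-1],
    [[0,0,-0.2],0,-1],
    [[0,0,0],0,-1],
    [[0,0,0],0,-1],
  ],
)

```text
t: 4.32
eef_pos: [608.0, 160.4, 270.8]
tcp_rot: [3.141, -0.001, -2.989]
ft_force: [0.3, -0.3, 0.3]
opening: 0.004
grip_force: 0.0
```

Request:
move_arm(
  commands=[
    [[-0.11,-0.017,0],0,-1],
    [[-0.11,-0.017,0],0,-1],
    [[-0.11,-0.017,0],0,-1],
    [[-0.066,-0.01,0],0,-1],
    [[-0.066,-0.01,0],0,-1],
    [[-0.066,-0.01,0],0,-1],
    [[0,0,0],0,-1],
  ],
)

```text
t: 4.9
eef_pos: [593.8, 158.2, 272.0]
tcp_rot: [3.141, 0.009, -2.99]
ft_force: [16.2, 2.7, -8.7]
opening: 0.004
grip_force: 8.3
```

16 N after a short pull: the left drawer is stuck. I'll let go, lift, and go to the middle.

Request:
move_arm(
  commands=[
    [[0.15,0.02,0],0,-1],
    [[0.15,0.02,0],0,-1],
    [[0.15,0.02,0],0,-1],
    [[0,0,0],0,-1],
    [[0,0,0.4],0,-1],
    [[0,0,0.8],0,-1],
    [[0,0,0.8],0,-1],
    [[0,0,0],0,-1],
    [[0.13,-0.87,0],0,-1],
    [[0.13,-0.87,0],0,-1],
    [[0.13,-0.87,0],0,-1],
    [[0.13,-0.87,0],0,-1],
    [[0.13,-0.87,0],0,-1],
    [[0,0,0],0,-1],
    [[0,0,0],0,-1],
  ],
)

```text
t: 6.15
eef_pos: [625.0, 28.1, 331.6]
tcp_rot: [3.141, -0.0, -2.992]
ft_force: [-1.1, 0.3, -0.3]
opening: 0.005
grip_force: 0.0
```

Target is about (628, 30).

Request:
move_arm(
  commands=[
    [[0.1,0.05,-0.4],0,-1],
    [[0,0,-0.4],0,-1],
    [[0,0,-0.3],0,-1],
    [[0,0,-0.3],0,-1],
    [[0,0,-0.3],0,-1],
    [[0,0,-0.3],0,-1],
    [[0,0,0],0,-1],
    [[0,0,0],0,-1],
  ],
)

```text
t: 6.82
eef_pos: [628.2, 30.8, 270.6]
tcp_rot: [3.141, -0.001, -2.989]
ft_force: [0.6, 0.5, 0.1]
opening: 0.01
grip_force: 0.0
```

Request:
move_arm(
  commands=[
    [[-0.11,-0.017,0],0,-1],
    [[-0.11,-0.017,0],0,-1],
    [[-0.11,-0.017,0],0,-1],
    [[-0.066,-0.01,0],0,-1],
    [[-0.066,-0.01,0],0,-1],
    [[-0.066,-0.01,0],0,-1],
    [[0,0,0],0,-1],
  ],
)

```text
t: 7.4
eef_pos: [612.2, 28.3, 271.7]
tcp_rot: [-3.141, 0.001, -2.989]
ft_force: [1.7, 0.5, 2.0]
opening: 0.004
grip_force: 0.7
```

Request:
move_arm(
  commands=[
    [[-0.066,-0.01,0],0,-1],
    [[-0.066,-0.01,0],0,-1],
    [[-0.066,-0.01,0],0,-1],
    [[0,0,0],0,-1],
  ],
)

```text
t: 7.73
eef_pos: [606.1, 27.4, 271.4]
tcp_rot: [3.142, -0.0, -2.989]
ft_force: [2.3, -0.7, 1.3]
opening: 0.005
grip_force: 0.8
```

The middle one slides with about 2–3 N. Drawing it out.

Request:
move_arm(
  commands=[
    [[-0.1,-0.015,0],0,-1],
    [[-0.16,-0.024,0],0,-1],
    [[-0.16,-0.024,0],0,-1],
    [[-0.16,-0.024,0],0,-1],
    [[-0.16,-0.024,0],0,-1],
    [[-0.16,-0.024,0],0,-1],
    [[-0.16,-0.024,0],0,-1],
    [[-0.16,-0.024,0],0,-1],
    [[-0.16,-0.024,0],0,-1],
    [[-0.16,-0.024,0],0,-1],
    [[-0.16,-0.024,0],0,-1],
    [[-0.16,-0.024,0],0,-1],
    [[-0.16,-0.024,0],0,-1],
    [[-0.16,-0.024,0],0,-1],
    [[-0.16,-0.024,0],0,-1],
    [[-0.16,-0.024,0],0,-1],
    [[-0.16,-0.024,0],0,-1],
    [[-0.16,-0.024,0],0,-1],
    [[-0.1,-0.015,0],0,-1],
    [[0,0,0],0,-1],
  ],
)

```text
t: 9.4
eef_pos: [518.0, 14.3, 271.2]
tcp_rot: [3.141, -0.001, -2.99]
ft_force: [-0.6, 0.2, -0.3]
opening: 0.002
grip_force: 0.0
```

Request:
move_arm(
  commands=[
    [[-0.04,-0.006,0],0,-1],
    [[-0.04,-0.006,0],0,-1],
    [[-0.04,-0.006,0],0,-1],
    [[-0.04,-0.006,0],0,-1],
    [[-0.04,-0.006,0],0,-1],
    [[0,0,0],0,-1],
  ],
)

```text
t: 9.9
eef_pos: [512.5, 13.5, 271.2]
tcp_rot: [3.141, -0.0, -2.989]
ft_force: [2.3, 1.7, -1.4]
opening: 0.009
grip_force: 0.9
```

Request:
move_arm(
  commands=[
    [[-0.033,-0.005,0],0,-1],
    [[-0.033,-0.005,0],0,-1],
    [[0,0,0],0,-1],
    [[0.15,0.022,0],0,-1],
    [[0.15,0.022,0],0,-1],
    [[0.1,0.015,0],0,-1],
    [[0,0,0],0,-1],
    [[0,0,0.4],0,-1],
    [[0,0,0.8],0,-1],
    [[0,0,0.8],0,-1],
    [[0,0,0.8],0,-1],
    [[0,0,0.8],0,-1],
    [[-0.9,0,0.5],0,-1],
    [[-0.9,0,0],0,-1],
    [[-0.9,0,0],0,-1],
    [[0,0,0],0,-1],
    [[0,0,0],0,-1],
  ],
)

```text
t: 11.32
eef_pos: [441.0, 14.9, 394.7]
tcp_rot: [-3.141, 0.001, -2.989]
ft_force: [0.9, 0.2, -0.0]
opening: 0.004
grip_force: 0.0
```

```bash
python3 - <<'E'
from h import *
p=read_camera("top"); im=p["image"][:,:,::-1].copy()
c,s=np.cos(.151),np.sin(.151)
for o in(95,110):
    for y in(-45,45):
        x=-160-o; a=proj(p,[758+c*x-s*y,50+s*x+c*y,95])[0]; print(o,y,a)
print(env.state()["ft_force"])
cv2.imwrite("pics/end.png",cv2.resize(im[120:300,130:370],None,fx=3,fy=3))
E
```

```text
95 -45 [281.82100723 235.01014077]
95 45 [243.22979725 240.23353049]
110 -45 [282.72153778 241.40922567]
110 45 [244.04575988 246.66082185]
[ 0.81171629 -0.67402844 -0.16001487]
```

View pics/end.png

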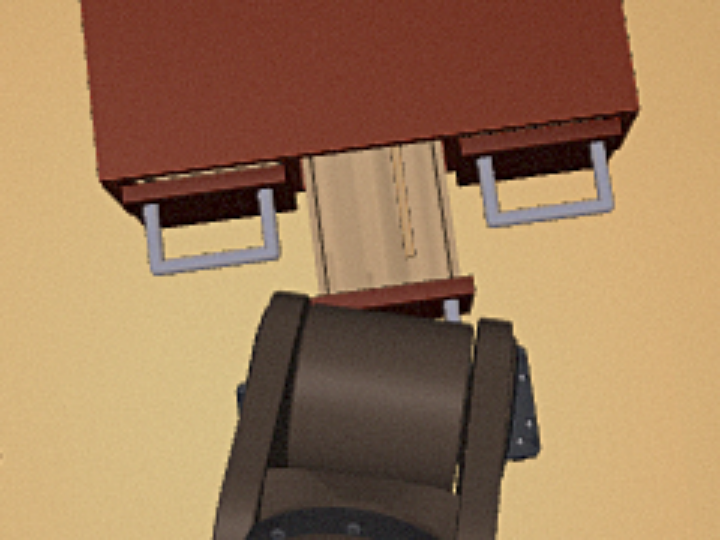

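The middle drawer is out. The left one shows a thin light stripe at (205,175), so I'll clear the arm away and measure both.

Request:
move_arm(
  commands=[
    [[0,-0.9,0.3],0,-1],
    [[0,-0.9,0.3],0,-1],
    [[0,-0.9,0.3],0,-1],
    [[0,-0.9,0.3],0,-1],
    [[0,-0.9,0],0,-1],
    [[0,-0.9,0],0,-1],
    [[0,-0.9,0],0,-1],
    [[0,-0.9,0],0,-1],
    [[0,-0.9,0],0,-1],
    [[0,-0.9,0],0,-1],
    [[0,0,0],0,-1],
    [[0,0,0],0,-1],
  ],
)

```text
t: 12.37
eef_pos: [442.3, -256.6, 429.6]
tcp_rot: [3.141, -0.001, -2.991]
ft_force: [0.2, -0.3, 0.1]
opening: 0.008
grip_force: 0.0
```

```bash
python3 - <<'E'
from h import *
c,s=np.cos(.152),np.sin(.152)
W=lambda x,y:[758.2+c*x-s*y,50.5+s*x+c*y,97]
ims=[]
for n in("top","side"):
    p=read_camera(n); hsv=cv2.cvtColor(p["image"],cv2.COLOR_RGB2HSV)
    g=((hsv[...,1]<60)&(hsv[...,2]>90)).astype(np.float32)
    for cy in(132,0,-132):
        o=np.arange(-15,135,.5); sc=[]
        for d in o:
            P=proj(p,[W(-160-d+e,cy+v) for v in range(-38,39,4) for e in(-4,-2,0,2,4)]).astype(np.float32)
            sc.append(cv2.remap(g,P[:,0],P[:,1],cv2.INTER_LINEAR).mean())
        sc=np.array(sc); m=sc>sc.max()*.97
        print(n,cy,"out",o[m].mean(),"score",sc.max())
    im=p["image"][:,:,::-1]; ims.append(im)
cv2.imwrite("pics/end2.png",np.hstack([cv2.resize(ims[0][140:260,150:370],(400,300)),cv2.resize(ims[1][120:270,190:410],(400,300))]))
E
```

```text
top 132 out 3.5 score 0.98110354
top 0 out 109.75 score 0.9791797
top -132 out 1.0 score 0.9771387
side 132 out nan score 0.0
side 0 out 115.0 score 0.20129883
side -132 out 1.0 score 0.9304004<stdin>:14: RuntimeWarning: Mean of empty slice.
  ret = ret.dtype.type(ret / rcount)
```

View pics/end2.png

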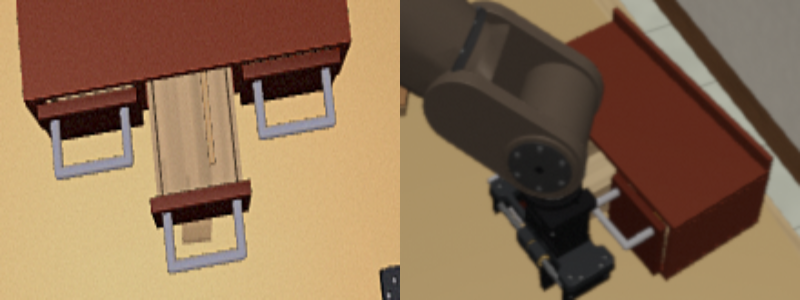

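The top view shows the middle drawer about 109 mm out (bar near (205,260)), the left about 2.5 mm out and the right shut. All are within limits and the arm is clear.

```bash
python3 -c "
from cell import env; print(env.job_done())"
```

```text
the job is handed in; nothing more can be done
None
```

The middle drawer was the free one and is drawn about 109 mm out; the left proved stuck and is back to about 2.5 mm, the right was never pulled and is shut, the bowls, jar and sanding block were not touched, and the job is handed in with no verdict returned.

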